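Unlock the lid stay and close the shielded test box

ROBOT

A 6-joint arm with a two-finger parallel gripper is mounted at the origin on a cart in front of the work surface, level with it; the furniture and walls round the work are solid. World frame = base frame: x ahead of the robot, y to its left, z up, the work surface at z = 0. Lengths are in m, angles in degrees, forces in N, time in s.
With the tool pointing down it reaches from about 0.375 to 0.9 m from the base axis. Payload 3.1 kg.
Tool frame: the origin (TCP) lies on the centre line of the jaws, within the pads' length; the fingertips stand 8 mm ahead of it and the grasp point (between the pads) lies 11 mm behind it (bot.tip_extent is the distance from the TCP to the fingertips, in m); z points along the fingers, y is the line along which they close (so a half turn about z gives the same grasp; the last joint's range is limited). The gripper opens to 87 mm and grips with 3 to 60 N. Pads are 19 mm wide; open, the fingers measure 117 mm over their backs; the gripper's body (75 mm by 190 mm) begins 51 mm behind the grasp point.
Start: joints at [57.153, 30.224, 82.088, -0, 67.689, -10.227], TCP at [0.24, 0.577, 0.231] pointing down, gripper open.
Joint ranges: [-176.69, 176.69], [-43.24, 126.21], [12.49, 139.97], [-82, 262], [0, 151.66], [-163.58, 163.58]. Speed limits (degrees/s): [159.86, 159.86, 180, 180, 180, 180].

INTERFACE

Orientations are given as a 3x3 rotation matrix whose columns are the frame's x, y, z axes.
In Python, from rig import bot, vision, workorder gives the robot as it stands.
- The arm moves only by the shell command python3 -m handwheel 'ROWS'. ROWS is JSON, a list of rows, each an object with "delta_rot": the turn, a rotation vector about the tool's x, y, z in rad, a list of three; "xyz": the shift along the tool's x, y, z in mm, a list of three; "hand": the closure, from -1 (fully open) to 1 (shut). A call has exactly 5 rows; each row is the pose to reach, as a shift and turn from the pose commanded when the call began, along the tool's axes at that moment; what a row does not reach only later rows make up. A row lasts 1/8 s, in which the tool goes at most 62.5 mm and 10.7 degrees, less where a joint would pass 70% of its speed; a pose out of reach is approached as far as the arm can. A call with a gripper value outside its range is refused whole. The fingers move at their own pace and stop on an object; the grip force is fixed at half the most. Time passes only in rows, so rows that repeat a pose let the fingers close, or fill a call up. It gives the time, the measured TCP pose, the force, the opening and the grip force at its end, in the units of the state.
- bot.read_state(): the state, without advancing time (a new reading comes with each control period).
- vision.capture(name): name is "scene" or "side" or "wrist"; returns the picture (400x640x3 uint8, red, green, blue); there is no depth.
- vision.camera_model(name): a dict with "camera_matrix" (3x3 intrinsics, pixels), "camera_from_world" (4x4, takes a point from world to camera coordinates). Camera axes: x right, y up, looking along -z (the intrinsics and any distortion apply to the point x, -y, -z); pixel columns grow to the right and rows downward; lengths in m; the calibration is good to about 2 mm. A picture is of the moment at which its call begins: read the wrist's pose just before it. camera_model takes no time and is no camera call; for the wrist camera it gives the pose at the moment of the call.
- workorder.hand_in(): hands the job in; it is judged then, once.
The state is a dict: "time_s": time; "joint_positions": joint angles; "qvel": joint speeds; "tau": joint torques, N m; "position": TCP position; "tcp_rot": TCP orientation; "force": force on the tool from outside, world axes, zero at the start; "moment": the same for the moment, N m; "opening": opening from 0.0 (shut) to 1.0 (fully open); "grasp_force": force on a finger pad.
Only numpy, scipy, OpenCV 4.12 (cv2) and the standard library are available. Lean on these libraries where they do the work, as an engineer would, in place of code of your own. Each camera call takes 0.05 s, during which the arm holds its last target. There are 200 camera calls.

TASK

The board is in place, so close the shielded test box. Take the knob at the knee of its folding lid stay and lift the knee past centre to unlock it, then keep hold and follow the knob round so that the lid is lowered and never drops; do not force the stay, or its clamped bracket slips. When the lid rests on its roller catch, let go and press its front edge down gently until the catch has snapped and the lid is fully shut; leave the loose things around the box alone.

Things in the scene. Friction and masses are not known exactly. Their poses are not given: they have to be found in the camera images.
- box: grey sheet-metal test box, fixed: base 200 deep (x) x 240 wide (y) x 70 mm high, a green board inside. Origin: centre of its underside; x points from the front (robot side) to the hinge at the rear, y to its left, z up. The rim and the hinge line are at z = 70 mm, the hinge at x = +100. The folding stay is outside on the right wall (y = -120 mm).
- cover: the lid, a grey shell 200 x 240 x 50 mm deep, about 0.5 kg, standing open 57 to 66 deg above shut, its upper edge up to 280 mm over the bench. Origin: middle of the hinge line; shut, its axes equal the box's and its top lies at z = 120 mm over the bench. Pressing on it with over 25 N dents it. While the stay is locked it cannot be closed.
- knob_grip (a point): middle of the black knob at the stay's knee: a free-turning round grip 14 mm across, 40 mm long, lying along the box's y, 28 to 68 mm out from the right wall (this point 48 mm out). It moves on an arc round the stay's lower pin: at first up and to the front, about 55 deg above level, then ever flatter, almost level to the front (-x) at the end; about 75 mm in all.
- clamp_screw (a point): head of the screw that clamps the stay's lower bracket in an upright slot low on the box's right wall, set at a different height each time (within 10 mm). The stay's lower pin is on the same bracket, 10 to 20 mm below the screw; links about 78 mm (lower) and 117 mm (upper). The bracket slips in its slot when the knob is forced off its arc: keep the force across the arc under about 7 N.
- lid_front (a point): point on the lid's outer top face, middle of its width, 12 mm from its front edge: where to press it shut. With the lid down on the catch it is about 129 mm above the bench, shut 120 mm.
- lid (a joint): lid angle (rad), grows as it closes: starts between -0.15 and 0.02; about 0.95 when it has come down and rests on the roller catch, front edge some 9 mm ajar; 0.995 fully shut. Held by the knob, 1 mm of knob travel turns it 0 (at centre) to 0.03 rad. Let go halfway, the lid falls. The catch takes 10 to 15 N at the front edge; the force sags as it snaps.
- knee (a joint): fold of the stay's knee (rad): 0 locked, against its stop below centre; 0.12 links in line (centre); grows as the knee is lifted and the lid comes down, 1.65 to 1.85 when shut. A spring holds it locked: lifting the knob takes about 4 N. Past centre the lid's weight grows to about 8 N on the knob, pushing it to the front.
- bottle: white flux bottle with a red cap, 38 mm across, 83 high, standing right of the box; origin centre of its underside. Leave alone.
- driver: red-handled screwdriver, 159 mm long, lying in front of the box; origin under its middle. Leave alone.
- heatsink: finned grey heatsink 30 x 50 x 26 mm in front of the box to the right; origin centre of its underside. Leave alone.
- reel: reel of solder, 54 mm across, 43 high, standing right of the box beyond the bottle; origin centre of its underside. Leave alone.

How it is judged:
By the outcome, as a careful person would: the job done as asked, in the order asked, and still so for the second after the job is handed in, with the robot touching nothing.
It also fails if it takes over 61 s, if anything falls off the work surface, if the arm or the gripper's body presses on something with over 40 N, if the wrist force passes 120 N, or if a joint passes its speed limit or range.

## Working session

There is one attempt and no reset: what is moved stays moved. The work goes in short steps, Python scripts to look and compute and a shell command to move; the robot and the scene stay as the last step left them, time stands still between calls to the robot, and variables do not carry over. Pictures are saved under pics/ and viewed, at most 10 in all, crops included, and the job is handed in when it is done.

```bash
mkdir -p pics; ls
python3 - <<'E'
from rig import bot,vision
import cv2,numpy as np
s=bot.read_state();print(s)
for n in("scene","side"):
    cv2.imwrite(f"pics/{n}0.png",vision.capture(n)[:,:,::-1])
    m=vision.camera_model(n);print(n,np.round(m["camera_matrix"],2),np.round(m["camera_from_world"],4),m.keys())
E
```

```text
pics
{'time_s': 0.0, 'joint_positions': array([ 5.71509470e+01,  3.02774901e+01,  8.21582350e+01, -6.99357153e-04,
        6.76883206e+01, -1.02290413e+01]), 'qvel': array([ 0.06388306,  0.05111779, -0.03287224, -0.04949356,  0.11296173,
       -0.00038319]), 'tau': array([-1.02297690e-03, -4.40044999e+01, -1.76588130e+01,  6.30819728e-02,
        5.81089477e-02, -1.52281268e-04]), 'position': array([0.23997799, 0.57630313, 0.22957718]), 'tcp_rot': array([[-9.23077507e-01,  3.84612219e-01, -1.16487211e-03],
       [ 3.84613802e-01,  9.23075779e-01, -1.82495164e-03],
       [ 3.73366524e-04, -2.13259770e-03, -9.99997656e-01]]), 'force': array([-0.64929725,  0.61699367,  0.29037368]), 'moment': array([ 0.04140096, -0.00141588,  0.01442708]), 'grasp_force': 0.0, 'opening': 1.0016923382804808}
scene [[446.36   0.   320.89]
 [  0.   446.36 196.85]
 [  0.     0.     1.  ]] [[ 0.646  -0.7631 -0.0209 -0.2776]
 [ 0.5044  0.4062  0.7619 -0.4165]
 [-0.5729 -0.5027  0.6473 -0.724 ]
 [ 0.      0.      0.      1.    ]] dict_keys(['camera_matrix', 'camera_from_world'])
side [[370.28   0.   320.47]
 [  0.   370.28 198.04]
 [  0.     0.     1.  ]] [[ 0.9971  0.0743 -0.0159 -0.4956]
 [-0.0272  0.5442  0.8385 -0.1674]
 [ 0.071  -0.8357  0.5446 -0.9417]
 [ 0.      0.      0.      1.    ]] dict_keys(['camera_matrix', 'camera_from_world'])
```

View pics/scene0.png

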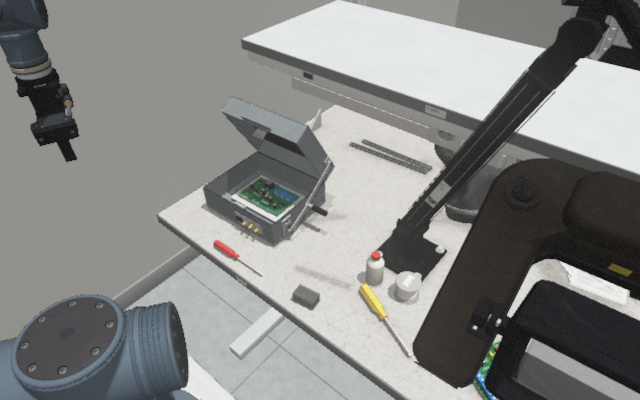

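View pics/side0.png

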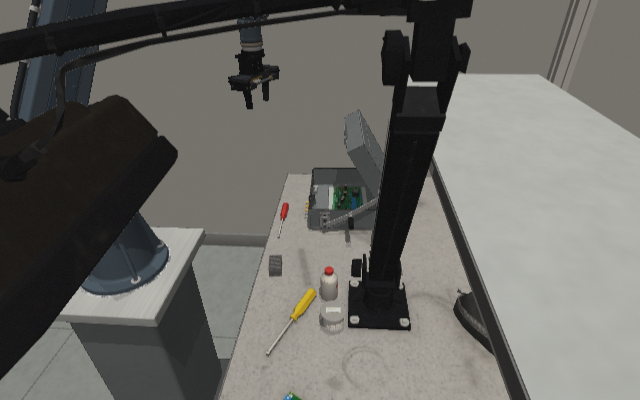

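The scene view shows the box at about (265,190) with the open lid and the black knob at about (318,210). In the side view the box is at about (345,200) and the knob at about (348,230). I'll enlarge both.

Run:
```python
import cv2,numpy as np
a=cv2.imread("pics/scene0.png")[90:250,195:345];b=cv2.imread("pics/side0.png")[100:250,290:400]
a=cv2.resize(a,None,fx=3,fy=3,interpolation=2)[:480];b=cv2.resize(b,None,fx=3.1,fy=3.1,interpolation=2)
c=np.zeros((480,800,3),np.uint8);c[:480,:450]=a;c[:b.shape[0],455:455+b.shape[1]]=b[:, :345]
cv2.imwrite("pics/c1.png",c)
```

```text
(no output)
```

View pics/c1.png

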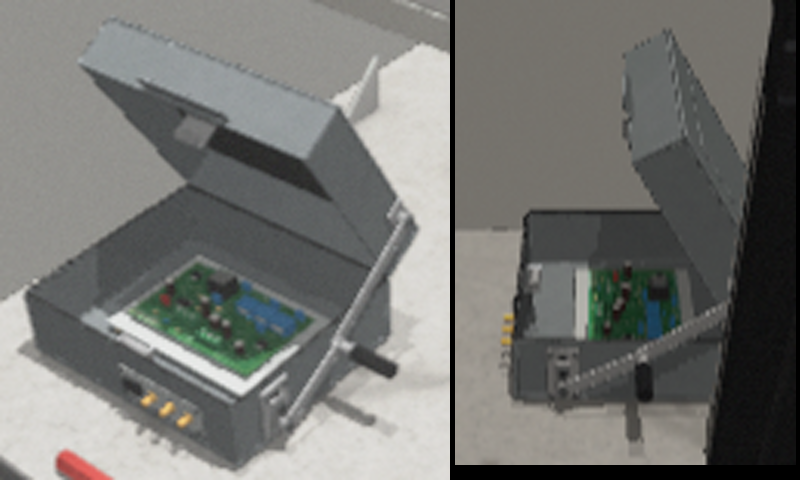

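The box rim corners, the knob (scene ≈(319,210), side ≈(351,223)) and the lower pin (scene ≈(292,230), side ≈(325,225)) are all visible. Next I'll triangulate them and fit the box.

```bash
cat > h.py <<'E'
import numpy as np, cv2
from rig import bot,vision
def P(m):
    T=m["camera_from_world"]; return m["camera_matrix"]@(np.diag([1,-1,-1])@T[:3])
def proj(m,X):
    q=P(m)@np.append(X,1);return q[:2]/q[2]
def ray(m,uv):
    T=m["camera_from_world"];d=np.linalg.solve(m["camera_matrix"],np.array([*uv,1.]))*[1,-1,-1]
    d=T[:3,:3].T@d;return -T[:3,:3].T@T[:3,3],d/np.linalg.norm(d)
def onz(m,uv,z):
    o,d=ray(m,uv);return o+d*(z-o[2])/d[2]
def tri(ms,uvs):
    A=[];b=[]
    for m,u in zip(ms,uvs):
        o,d=ray(m,u);Q=np.eye(3)-np.outer(d,d);A.append(Q);b.append(Q@o)
    X=np.linalg.lstsq(np.vstack(A),np.hstack(b),rcond=None)[0]
    return X,[np.linalg.norm(q@X-c) for q,c in zip(A,b)]
E
python3 - <<'E'
from h import *
np.set_printoptions(precision=4,suppress=True)
s=vision.camera_model("scene");d=vision.camera_model("side")
S=lambda x,y:(x/3+195-.33,y/3+90-.33)
D=lambda x,y:((x-455)/3.1+290-.33,y/3.1+100-.33)
for n,uv in dict(FL=(27,293),FR=(237,405),RL=(190,187),RR=(390,280)).items(): print(n,onz(s,S(*uv),.07))
print("FRb",onz(s,S(240,465),0),"D FR",onz(d,D(513,340),.07),"D FL",onz(d,D(528,212),.07),"D FRb",onz(d,D(513,402),0))
print("knob",tri([s,d],[S(372,359),D(644,380)]))
print("knobbase",tri([s,d],[S(345,348),D(643,358)]),"tip",tri([s,d],[S(395,371),D(645,399)]))
print("pin",tri([s,d],[S(290,421),D(563,387)]))
print("screw",tri([s,d],[S(275,398),D(563,360)]))
print("lidtop FR",tri([s,d],[S(338,107),D(685,137)]),"FL",tri([s,d],[S(106,22),D(668,32)]))
print("lid bottom FR",tri([s,d],[S(303,157),D(635,165)]))
print("bottle",onz(s,(376,280),0),onz(d,(329,298),0),"reel",onz(s,(407,295),0),"heatsink",onz(s,(306,300),0),'driver',onz(s,(235,257),0))
w=vision.camera_model("wrist");q=bot.read_state();print(w["camera_matrix"]);o,_=ray(w,(320,200));print("wrist in tool",q["tcp_rot"].T@(o-q["position"]), (w["camera_from_world"][:3,:3]@q["tcp_rot"]))
E
```

```text
FL [0.4447 0.4015 0.07  ]
FR [0.4599 0.1657 0.07  ]
RL [0.6409 0.4077 0.07  ]
RR [0.651  0.1727 0.07  ]
FRb [0.4599 0.1712 0.    ] D FR [0.4527 0.1657 0.07  ] D FL [0.4445 0.4016 0.07  ] D FRb [0.4502 0.167  0.    ]
knob (array([0.5685, 0.1224, 0.0643]), [np.float64(0.0011355542552688757), np.float64(0.001135554255268328)])
knobbase (array([0.5666, 0.1499, 0.065 ]), [np.float64(0.001024098195337621), np.float64(0.0010240981953379689)]) tip (array([0.5699, 0.0995, 0.0626]), [np.float64(0.001831133185364219), np.float64(0.0018311331853647014)])
pin (array([0.4978, 0.1487, 0.0336]), [np.float64(0.0005788678950875721), np.float64(0.0005788678950874324)])
screw (array([0.4968, 0.1625, 0.0522]), [np.float64(0.00011196253027304093), np.float64(0.00011196253027299424)])
lidtop FR (array([0.5945, 0.171 , 0.266 ]), [np.float64(0.0012838687718033756), np.float64(0.0012838687718034587)]) FL (array([0.5835, 0.4161, 0.2615]), [np.float64(0.00042728975805886353), np.float64(0.0004272897580587453)])
lid bottom FR (array([0.5563, 0.1724, 0.241 ]), [np.float64(0.0019077810797447315), np.float64(0.0019077810797450431)])
bottle [ 0.5252 -0.0786  0.    ] [ 0.5224 -0.0814  0.    ] reel [ 0.5336 -0.153   0.    ] heatsink [0.3871 0.0053 0.    ] driver [0.3728 0.2155 0.    ]
[[327.2206   0.     321.083 ]
 [  0.     327.2206 192.266 ]
 [  0.       0.       1.    ]]
wrist in tool [ 0.0651  0.0004 -0.153 ] [[-0.001   1.     -0.0001]
 [ 0.9704  0.001   0.2415]
 [ 0.2415  0.0001 -0.9704]]
```

```bash
cat >> h.py <<'E'
from scipy.spatial.transform import Rotation as Ro
YAW=2.3
def Rt(t,yaw=YAW):  # tool leaning away from box by t deg, closing along box x, tool x ~ +y
    c,s=np.cos(np.radians(t)),np.sin(np.radians(t))
    x=np.array([0,c,s]);z=np.array([0,s,-c]);R=np.c_[x,np.cross(z,x),z]
    return Ro.from_euler('z',yaw,degrees=True).as_matrix()@R
def delta(R0,p0,R1,p1):
    return np.round(R0.T@(np.array(p1)-p0)*1e3,1),np.round(Ro.from_matrix(R0.T@R1).as_rotvec(),4)
E
python3 - <<'E'
from h import *
np.set_printoptions(precision=4,suppress=True)
q=bot.read_state();R1=Rt(25);G=np.array([.5685,.117,.066])
tcp=lambda g,b=0:g+R1[:,2]*(.011-b)
via=np.array([.40,.03,.30]);pre=tcp(G,.10)
print("via",delta(q["tcp_rot"],q["position"],R1,via)); print("pre",pre,delta(R1,via,R1,pre))
s=vision.camera_model("scene");d=vision.camera_model("side")
print("stand base",onz(s,(385,262),0),onz(s,(445,250),0),onz(d,(350,320),0),onz(d,(365,283),0))
print("stand top", tri([s,d],[(590,20),(440,5)]))
E
```

```text
via (array([-357.8, -443. ,  -69.6]), array([-0.2495,  0.3889,  1.1166]))
pre [0.57   0.0794 0.1467] (array([-26.2, 171.9, 157. ]), array([0., 0., 0.]))
stand base [ 0.5813 -0.0646  0.    ] [ 0.701  -0.1526  0.    ] [ 0.5702 -0.1391  0.    ] [ 0.6046 -0.0304  0.    ]
stand top (array([ 0.6281, -0.2924,  0.5948]), [np.float64(0.015108504296990436), np.float64(0.015108504296990852)])
```

```bash
python3 -m handwheel '[{"xyz":[-36,-44,-7],"delta_rot":[-0.025,0.039,0.112],"hand":-1},{"xyz":[-72,-88,-14],"delta_rot":[-0.05,0.078,0.223],"hand":-1},{"xyz":[-107,-133,-21],"delta_rot":[-0.075,0.117,0.335],"hand":-1},{"xyz":[-143,-177,-28],"delta_rot":[-0.1,0.156,0.447],"hand":-1},{"xyz":[-179,-222,-35],"delta_rot":[-0.125,0.194,0.558],"hand":-1}]'
python3 - <<'E'
from h import *
q=bot.read_state();print(q["joint_positions"],delta(q["tcp_rot"],q["position"],Rt(25),np.array([.40,.03,.30])))
E
```

```text
time_s: 0.72
position: [0.3205, 0.3015, 0.2657]
tcp_rot: [[-0.567, 0.821, -0.071], [0.794, 0.568, 0.215], [0.217, 0.066, -0.974]]
force: [1.4, -0.6, 0.4]
opening: 1.003
grasp_force: 0.0
[ 19.32745631  11.65230746 108.34228884  15.08987947  60.61896703
 -23.27596547] (array([-253.4,  -86.7,  -97.5]), array([-0.1214,  0.1925,  0.5564]))
```

```bash
python3 -m handwheel '[{"xyz":[-51,-17,-19],"delta_rot":[-0.024,0.038,0.111],"hand":-1},{"xyz":[-101,-35,-39],"delta_rot":[-0.049,0.077,0.223],"hand":-1},{"xyz":[-152,-52,-58],"delta_rot":[-0.073,0.115,0.334],"hand":-1},{"xyz":[-203,-69,-78],"delta_rot":[-0.097,0.154,0.445],"hand":-1},{"xyz":[-250,-86,-97],"delta_rot":[-0.121,0.192,0.556],"hand":-1}]'
python3 - <<'E'
from h import *
q=bot.read_state();print(q["joint_positions"],delta(q["tcp_rot"],q["position"],Rt(25),[.570,.0794,.1467]))
E
```

```text
time_s: 1.35
position: [0.3995, 0.0329, 0.3007]
tcp_rot: [[-0.035, 0.999, -0.017], [0.906, 0.039, 0.422], [0.422, -0.0, -0.907]]
force: [0.5, -0.2, 0.3]
opening: 1.003
grasp_force: 0.0
[-28.39557528  10.32023587 107.23342319  21.89064263  76.78852255
 -38.37855138] (array([-28.8, 172.2, 156.3]), array([ 0.0002,  0.0007, -0.0014]))
```

```bash
python3 -m handwheel '[{"xyz":[-6,36,33],"delta_rot":[0,0,0],"hand":-1},{"xyz":[-12,72,66],"delta_rot":[0,0,0],"hand":-1},{"xyz":[-18,108,98],"delta_rot":[0,0,0],"hand":-1},{"xyz":[-24,144,130],"delta_rot":[0,0,0],"hand":-1},{"xyz":[-29,172,156],"delta_rot":[0,0,0],"hand":-1}]'
python3 -m handwheel '[{"xyz":[0,0,0],"delta_rot":[0,0,0],"hand":-1},{"xyz":[0,0,0],"delta_rot":[0,0,0],"hand":-1},{"xyz":[0,0,0],"delta_rot":[0,0,0],"hand":-1},{"xyz":[0,0,0],"delta_rot":[0,0,0],"hand":-1},{"xyz":[0,0,0],"delta_rot":[0,0,0],"hand":-1}]'
python3 - <<'E'
from h import *
q=bot.read_state();m=vision.camera_model("wrist");im=vision.capture("wrist")
cv2.imwrite("pics/w1.png",im[:,:,::-1]);np.savez("w1.npz",**m)
print(q["joint_positions"])
for X in([.5685,.1224,.0643],[.498,.149,.034],[.4968,.163,.052]):print(proj(m,np.array(X)))
E
```

```text
time_s: 1.98
position: [0.5701, 0.0823, 0.1448]
tcp_rot: [[-0.039, 0.999, -0.02], [0.906, 0.044, 0.421], [0.421, -0.001, -0.907]]
force: [0.4, -0.7, 0.5]
opening: 1.003
grasp_force: 0.0
time_s: 2.6
position: [0.5691, 0.0817, 0.1474]
tcp_rot: [[-0.04, 0.999, -0.018], [0.906, 0.043, 0.42], [0.421, 0.001, -0.907]]
force: [0.2, -0.2, -0.4]
opening: 1.0
grasp_force: 0.0
[-15.4275177   35.02382077  94.80209324  27.20471918  61.1758087
 -33.52738717]
[321.55796239 194.96214833]
[242.98583417 168.24168088]
[237.98860578 146.38989736]
```

View pics/w1.png

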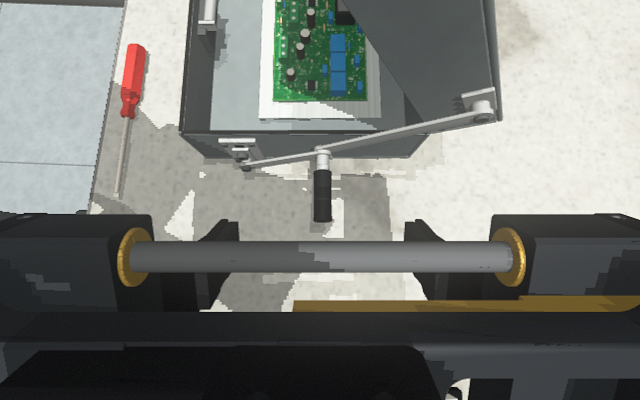

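The wrist view shows the knob from (322,172) to (322,220) with its middle at (322,195), which matches the prediction. The lower pin is at (246,167), the screw at about (240,147) and the upper pin at about (482,107). Next I'll refine with three views.

Run:
```python
from h import *
np.set_printoptions(precision=4,suppress=True)
s=vision.camera_model("scene");d=vision.camera_model("side");w=dict(np.load("w1.npz"))
S=lambda x,y:(x/3+195-.33,y/3+90-.33)
D=lambda x,y:((x-455)/3.1+290-.33,y/3.1+100-.33)
M=[s,d,w]
K,e=tri(M,[S(371,359),D(644,379),(322,195.5)]);print("knob",K,e)
Pn,e=tri(M,[S(290,421),D(563,387),(246,167)]);print("pin",Pn,e)
U,e=tri([s,w],[S(402,212),(482,107)]);print("up",U,e)
r=Ro.from_euler('z',-YAW,degrees=True).as_matrix()
a=r@(K-Pn);b=r@(U-Pn);print(a,b,np.hypot(a[0],a[2]),np.hypot(b[0],b[2]),"ang knob",np.degrees(np.arctan2(a[2],a[0])),"line",np.degrees(np.arctan2(b[2],b[0])))
g=r@(U-K);print(np.hypot(g[0],g[2]))
C=np.array([.55,.2876,0]);h=np.array([.1,0,.07]);print("box frame pin,up,knob",r@(Pn-C),r@(U-C),r@(K-C))
q=bot.read_state();R1=Rt(25);G=K+r.T@np.array([0,-.005,0]);print("to grasp",G,delta(q["tcp_rot"],q["position"],R1,G+R1[:,2]*.009))
```

```text
knob [0.5684 0.1225 0.0648] [np.float64(0.0011517767557910371), np.float64(0.0007159587093622398), np.float64(0.000757556644407308)]
pin [0.4989 0.1506 0.0317] [np.float64(0.0005856548380633961), np.float64(0.0015427902786380983), np.float64(0.0010776321914698153)]
up [0.6567 0.1626 0.1422] [np.float64(0.0005417695840644832), np.float64(0.0005417695840642006)]
[ 0.0683 -0.0309  0.0331] [0.1581 0.0057 0.1105] 0.07586805972998713 0.19288095887765463 ang knob 25.825235889557327 line 34.93506854405265
0.11857981942376009
box frame pin,up,knob [-0.0565 -0.1348  0.0317] [ 0.1016 -0.1292  0.1422] [ 0.0118 -0.1657  0.0648]
to grasp [0.5686 0.1175 0.0648] (array([-2.2,  0.9, 98.9]), array([-0.0009,  0.002 ,  0.0032]))
```

```bash
python3 -m handwheel '[{"xyz":[-1,0.5,25],"delta_rot":[0,0,0],"hand":-1},{"xyz":[-1,1,50],"delta_rot":[0,0,0.001],"hand":-1},{"xyz":[-2,1,75],"delta_rot":[0,0.001,0.002],"hand":-1},{"xyz":[-2,1,99],"delta_rot":[-0.001,0.002,0.003],"hand":-1},{"xyz":[-2,1,99],"delta_rot":[-0.001,0.002,0.003],"hand":0}]'
python3 -m handwheel '[{"xyz":[0,0,0],"delta_rot":[0,0,0],"hand":0.4},{"xyz":[0,0,0],"delta_rot":[0,0,0],"hand":0.4},{"xyz":[0,0,0],"delta_rot":[0,0,0],"hand":0.4},{"xyz":[0,0,0],"delta_rot":[0,0,0],"hand":0.4},{"xyz":[0,0,0],"delta_rot":[0,0,0],"hand":0.4}]'
python3 - <<'E'
from h import *
q=bot.read_state();m=vision.camera_model("wrist");im=vision.capture("wrist")
a=im[100:300,180:460,::-1];cv2.imwrite("pics/w2.png",cv2.resize(a,None,fx=2.8,fy=2.8,interpolation=2));np.savez("w2.npz",**m)
g=q["position"]-.009*q["tcp_rot"][:,2];print(g,q["force"],proj(m,g))
E
```

```text
time_s: 3.28
position: [0.567, 0.1225, 0.0548]
tcp_rot: [[-0.036, 0.999, -0.022], [0.905, 0.042, 0.423], [0.424, -0.004, -0.906]]
force: [-0.8, 0.5, 0.7]
opening: 0.951
grasp_force: 0.0
time_s: 3.9
position: [0.5685, 0.1217, 0.0562]
tcp_rot: [[-0.036, 0.999, -0.017], [0.906, 0.04, 0.422], [0.423, -0.0, -0.906]]
force: [-0.1, -1.1, -0.3]
opening: 0.404
grasp_force: 0.0
[0.56865354 0.11790382 0.06432404] [-0.13160195 -1.13681879 -0.30165199] [319.63696241 252.23574572]
```

View pics/w2.png

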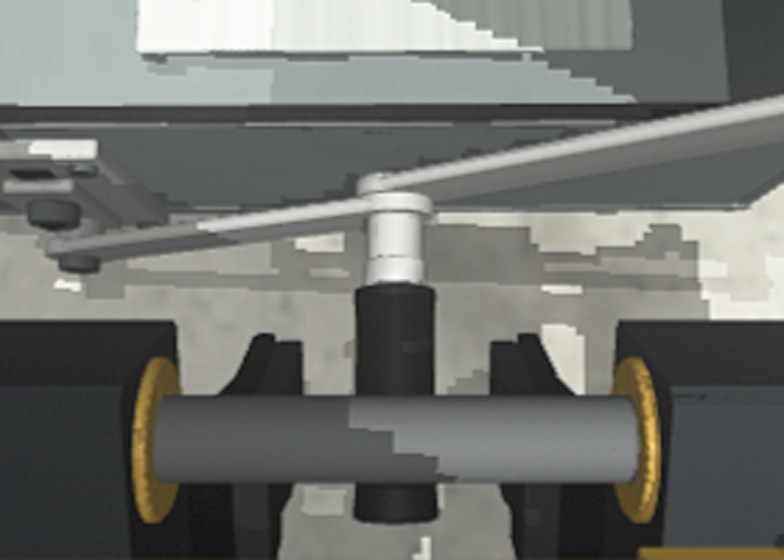

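The knob spans 355–435 and sits midway between the fingers (302 and 490), so it is centred. Next: close in stages.

```bash
python3 -m handwheel '[{"xyz":[0,0,0],"delta_rot":[0,0,0],"hand":0.6},{"xyz":[0,0,0],"delta_rot":[0,0,0],"hand":0.63},{"xyz":[0,0,0],"delta_rot":[0,0,0],"hand":0.66},{"xyz":[0,0,0],"delta_rot":[0,0,0],"hand":0.69},{"xyz":[0,0,0],"delta_rot":[0,0,0],"hand":0.72}]'
python3 - <<'E'
from h import *
np.set_printoptions(precision=4,suppress=True)
q=bot.read_state();print(q["force"],q["moment"],q["grasp_force"])
s=vision.camera_model("scene");d=vision.camera_model("side");w=dict(np.load("w1.npz"));w2=dict(np.load("w2.npz"))
S=lambda x,y:(x/3+195-.33,y/3+90-.33)
D=lambda x,y:((x-455)/3.1+290-.33,y/3.1+100-.33)
W=lambda x,y:(x/2.8+180-.33,y/2.8+100-.33)
r=Ro.from_euler('z',-YAW,degrees=True).as_matrix();C=np.array([.55,.2876,0])
for n,u in dict(pin=[S(290,421),D(563,387),(246,167),W(72,252)],knobtip=[S(396,371),D(645,399),(322,219),W(396,516)],knobbase=[S(345,348),D(643,358),(322,172),W(396,289)],screw=[S(275,398),D(563,360),(240,147),W(53,213)]).items():
    X,e=tri([s,d,w,w2],u);print(n,X,r@(X-C),np.round(e,4)); X,e=tri([w,w2],u[2:]);print(n,X)
E
```

```text
time_s: 4.58
position: [0.5684, 0.1218, 0.056]
tcp_rot: [[-0.037, 0.999, -0.018], [0.905, 0.041, 0.422], [0.423, -0.001, -0.906]]
force: [-0.4, 1.1, -0.3]
opening: 0.151
grasp_force: 20.5
[-0.4309  1.1369 -0.3163] [-0.3339  0.0167 -0.011 ] 20.457642099312352
pin [0.499  0.1513 0.0313] [-0.0565 -0.1341  0.0313] [0.0009 0.0016 0.0009 0.0009]
pin [0.4996 0.1515 0.0319]
knobtip [0.5704 0.1025 0.0605] [ 0.013  -0.1858  0.0605] [0.003  0.0022 0.0018 0.0007]
knobtip [0.5698 0.1035 0.0664]
knobbase [0.5665 0.1426 0.069 ] [ 0.0107 -0.1455  0.069 ] [0.0052 0.002  0.0034 0.0025]
knobbase [0.5682 0.1432 0.0546]
screw [0.4984 0.1607 0.0517] [-0.0567 -0.1247  0.0517] [0.0024 0.0021 0.0018 0.0056]
screw [0.5037 0.1562 0.0623]
```

```bash
python3 -m handwheel '[{"xyz":[0,0,0],"delta_rot":[0,0,0],"hand":1},{"xyz":[0.3,-0.5,-0.8],"delta_rot":[0,0,0],"hand":1},{"xyz":[0.7,-1,-1.6],"delta_rot":[0,0,0],"hand":1},{"xyz":[1.1,-1.5,-2.4],"delta_rot":[0,0,0],"hand":1},{"xyz":[1.5,-2.1,-3.2],"delta_rot":[0,0,0],"hand":1}]'
python3 -c "
from rig import bot;q=bot.read_state();print(q['moment'],q['tau'])"
```

```text
time_s: 5.2
position: [0.5665, 0.1217, 0.0595]
tcp_rot: [[-0.036, 0.999, -0.017], [0.906, 0.04, 0.422], [0.423, -0.0, -0.906]]
force: [1.8, 0.0, -3.2]
opening: 0.145
grasp_force: 30.0
[-0.40136053 -0.18949082 -0.11476383] [-3.71129243e-01 -4.53027892e+01 -8.16772610e+00  8.72730911e-01
  1.38540041e+00  6.31689734e-03]
```

```bash
python3 -m handwheel '[{"xyz":[0.6,-0.9,-1.3],"delta_rot":[0,0,0],"hand":1},{"xyz":[1.2,-1.8,-2.5],"delta_rot":[0,0,0],"hand":1},{"xyz":[1.7,-2.8,-3.7],"delta_rot":[0,0,0],"hand":1},{"xyz":[2.3,-3.7,-4.9],"delta_rot":[0,0,0],"hand":1},{"xyz":[2.8,-4.7,-6.1],"delta_rot":[0,0,0],"hand":1}]'
```

```text
time_s: 5.82
position: [0.5619, 0.1215, 0.0665]
tcp_rot: [[-0.036, 0.999, -0.017], [0.905, 0.04, 0.423], [0.423, -0.0, -0.906]]
force: [2.3, 1.5, -2.0]
opening: 0.148
grasp_force: 30.0
```

```bash
python3 -m handwheel '[{"xyz":[0.5,-0.8,-1],"delta_rot":[0,0,0],"hand":1},{"xyz":[0.9,-1.7,-2],"delta_rot":[0,0,0],"hand":1},{"xyz":[1.4,-2.6,-2.9],"delta_rot":[0,0,0],"hand":1},{"xyz":[1.8,-3.5,-3.8],"delta_rot":[0,0,0],"hand":1},{"xyz":[2.2,-4.4,-4.7],"delta_rot":[0,0,0],"hand":1}]'
```

```text
time_s: 6.45
position: [0.5576, 0.1213, 0.0717]
tcp_rot: [[-0.036, 0.999, -0.017], [0.905, 0.04, 0.422], [0.423, 0.0, -0.906]]
force: [3.5, 1.4, -0.1]
opening: 0.147
grasp_force: 30.0
```

```bash
python3 -m handwheel '[{"xyz":[0.6,-0.9,-1.2],"delta_rot":[0,0,0],"hand":1},{"xyz":[1.1,-1.9,-2.4],"delta_rot":[0,0,0],"hand":1},{"xyz":[1.6,-3,-3.5],"delta_rot":[0,0,0],"hand":1},{"xyz":[2.1,-4.1,-4.6],"delta_rot":[0,0,0],"hand":1},{"xyz":[2.6,-5.3,-5.6],"delta_rot":[0,0,0],"hand":1}]'
```

```text
time_s: 7.08
position: [0.5518, 0.121, 0.0777]
tcp_rot: [[-0.036, 0.999, -0.018], [0.905, 0.041, 0.422], [0.423, -0.001, -0.906]]
force: [2.1, 0.2, -0.5]
opening: 0.148
grasp_force: 30.0
```

```bash
python3 -m handwheel '[{"xyz":[0.5,-1.1,-1.1],"delta_rot":[0,0,0],"hand":1},{"xyz":[1,-2.3,-2.1],"delta_rot":[0,0,0],"hand":1},{"xyz":[1.5,-3.5,-3.1],"delta_rot":[0,0,0],"hand":1},{"xyz":[1.9,-4.8,-4],"delta_rot":[0,0,0],"hand":1},{"xyz":[2.3,-6.1,-4.9],"delta_rot":[0,0,0],"hand":1}]'
```

```text
time_s: 7.7
position: [0.5454, 0.1208, 0.083]
tcp_rot: [[-0.037, 0.999, -0.018], [0.905, 0.041, 0.422], [0.423, -0.001, -0.906]]
force: [0.5, -0.3, -0.7]
opening: 0.148
grasp_force: 30.0
```

```bash
python3 -m handwheel '[{"xyz":[0.4,-1.3,-0.9],"delta_rot":[0,0,0],"hand":1},{"xyz":[0.8,-2.6,-1.8],"delta_rot":[0,0,0],"hand":1},{"xyz":[1.2,-4,-2.6],"delta_rot":[0,0,0],"hand":1},{"xyz":[1.6,-5.4,-3.4],"delta_rot":[0,0,0],"hand":1},{"xyz":[1.9,-6.8,-4.1],"delta_rot":[0,0,0],"hand":1}]'
```

```text
time_s: 8.32
position: [0.5387, 0.1205, 0.0875]
tcp_rot: [[-0.036, 0.999, -0.018], [0.905, 0.041, 0.422], [0.423, -0.001, -0.906]]
force: [-0.8, -1.4, -0.2]
opening: 0.143
grasp_force: 30.0
```

```bash
python3 -m handwheel '[{"xyz":[0.4,-1.4,-0.8],"delta_rot":[0,0,0],"hand":1},{"xyz":[0.7,-2.8,-1.5],"delta_rot":[0,0,0],"hand":1},{"xyz":[1,-4.2,-2.2],"delta_rot":[0,0,0],"hand":1},{"xyz":[1.3,-5.7,-2.8],"delta_rot":[0,0,0],"hand":1},{"xyz":[1.6,-7.2,-3.4],"delta_rot":[0,0,0],"hand":1}]'
```

```text
time_s: 8.95
position: [0.5315, 0.1203, 0.0913]
tcp_rot: [[-0.036, 0.999, -0.018], [0.905, 0.041, 0.422], [0.423, -0.001, -0.906]]
force: [-0.6, -2.1, -1.9]
opening: 0.146
grasp_force: 30.0
```

```bash
python3 -m handwheel '[{"xyz":[0.2,-1.5,-0.5],"delta_rot":[0,0,0],"hand":1},{"xyz":[0.5,-3,-1],"delta_rot":[0,0,0],"hand":1},{"xyz":[0.7,-4.5,-1.5],"delta_rot":[0,0,0],"hand":1},{"xyz":[0.9,-6.1,-2],"delta_rot":[0,0,0],"hand":1},{"xyz":[1.1,-7.7,-2.4],"delta_rot":[0,0,0],"hand":1}]'
python3 - <<'E'
import numpy as np
from scipy.optimize import least_squares
from h import bot
p=bot.read_state()["position"]
P=np.array([[.5684,.056],[.5665,.0595],[.5619,.0665],[.5576,.0717],[.5518,.0777],[.5454,.083],[.5387,.0875],[.5315,.0913],[p[0],p[2]]])
s=least_squares(lambda v:np.hypot(*(P-v[:2]).T)-.078,[.5,.03]).x;print(s);d=P-s;print(np.hypot(*d.T),np.degrees(np.arctan2(d[:,1],d[:,0])))
E
```

```text
time_s: 9.57
position: [0.5241, 0.1199, 0.0941]
tcp_rot: [[-0.037, 0.999, -0.018], [0.905, 0.041, 0.423], [0.423, -0.0, -0.906]]
force: [-2.2, -1.8, 1.6]
opening: 0.148
grasp_force: 30.0
[0.4990237 0.0203098]
[0.07801834 0.07803155 0.078019   0.07792391 0.07796777 0.07797963
 0.07803032 0.07806611 0.0779668 ] [27.22326636 30.14799456 36.30175235 41.26114362 47.39820874 53.50708927
 59.43783851 65.41704817 71.21302019]
```

```bash
python3 -m handwheel '[{"xyz":[0.2,-1.6,-0.5],"delta_rot":[0,0,0],"hand":1},{"xyz":[0.5,-3.1,-0.9],"delta_rot":[0,0,0],"hand":1},{"xyz":[0.7,-4.7,-1.3],"delta_rot":[0,0,0],"hand":1},{"xyz":[0.8,-6.3,-1.7],"delta_rot":[0,0,0],"hand":1},{"xyz":[1,-7.9,-2.1],"delta_rot":[0,0,0],"hand":1}]'
python3 - <<'E'
from h import *
a=vision.capture("scene");b=vision.capture("side")
a=cv2.resize(a[90:250,195:345,::-1],None,fx=2.6,fy=2.6,interpolation=2);b=cv2.resize(b[100:250,260:410,::-1],None,fx=2.6,fy=2.6,interpolation=2)
c=np.zeros((420,785,3),np.uint8);c[:a.shape[0],:390]=a;c[:390,395:785]=b;cv2.imwrite("pics/c2.png",c)
E
```

```text
time_s: 10.2
position: [0.516, 0.1196, 0.0963]
tcp_rot: [[-0.037, 0.999, -0.018], [0.905, 0.041, 0.422], [0.423, -0.001, -0.906]]
force: [-2.8, -4.0, 2.1]
opening: 0.144
grasp_force: 30.0
```

View pics/c2.png

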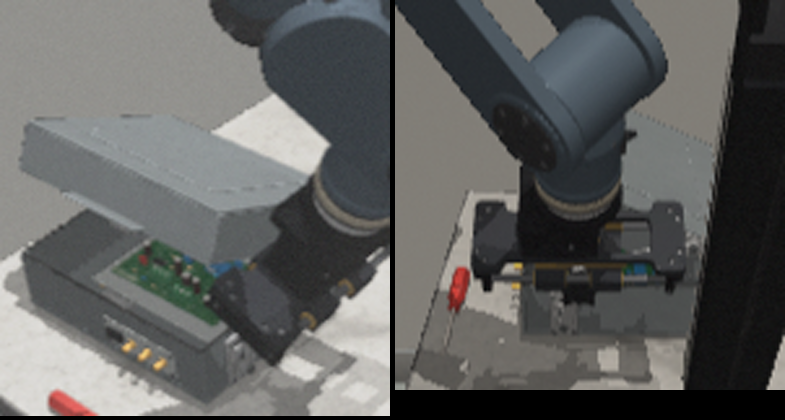

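The lid is over half down. The gripper stays outside it in both views, and a small sideways force of −4 N suggests a slight yaw error, so I'll correct in y while continuing.

```bash
python3 -m handwheel '[{"xyz":[-0.3,-1.3,-0.6],"delta_rot":[0,0,0],"hand":1},{"xyz":[-0.4,-2.6,-1],"delta_rot":[0,0,0],"hand":1},{"xyz":[-0.3,-3.9,-1.2],"delta_rot":[0,0,0],"hand":1},{"xyz":[-0.2,-5.3,-1.4],"delta_rot":[0,0,0],"hand":1},{"xyz":[-0.1,-6.7,-1.6],"delta_rot":[0,0,0],"hand":1}]'
```

```text
time_s: 10.92
position: [0.5086, 0.119, 0.0975]
tcp_rot: [[-0.036, 0.999, -0.02], [0.905, 0.041, 0.423], [0.423, -0.002, -0.906]]
force: [-5.3, -2.1, -0.1]
opening: 0.147
grasp_force: 30.0
```

```bash
python3 -m handwheel '[{"xyz":[-0.1,-1.6,-0.2],"delta_rot":[0,0,0],"hand":1},{"xyz":[-0.1,-3.2,-0.4],"delta_rot":[0,0,0],"hand":1},{"xyz":[-0.1,-4.8,-0.5],"delta_rot":[0,0,0],"hand":1},{"xyz":[-0.1,-6.4,-0.6],"delta_rot":[0,0,0],"hand":1},{"xyz":[-0.1,-8.1,-0.6],"delta_rot":[0,0,0],"hand":1}]'
```

```text
time_s: 11.55
position: [0.4991, 0.1185, 0.098]
tcp_rot: [[-0.037, 0.999, -0.023], [0.905, 0.043, 0.423], [0.424, -0.005, -0.906]]
force: [-7.5, -2.3, 1.4]
opening: 0.142
grasp_force: 30.0
```

```bash
python3 -m handwheel '[{"xyz":[-0.1,-1.4,-0.1],"delta_rot":[0,0,0],"hand":1},{"xyz":[-0.2,-2.7,-0.1],"delta_rot":[0,0,0],"hand":1},{"xyz":[-0.2,-4.1,-0.1],"delta_rot":[0,0,0],"hand":1},{"xyz":[-0.3,-5.4,0],"delta_rot":[0,0,0],"hand":1},{"xyz":[-0.4,-6.8,0.1],"delta_rot":[0,0,0],"hand":1}]'
python3 - <<'E'
from h import *
a=vision.capture("scene");b=vision.capture("side")
a=cv2.resize(a[90:250,195:345,::-1],None,fx=2.6,fy=2.6,interpolation=2);b=cv2.resize(b[100:250,260:410,::-1],None,fx=2.6,fy=2.6,interpolation=2)
c=np.zeros((420,785,3),np.uint8);c[:a.shape[0],:390]=a;c[:390,395:785]=b;cv2.imwrite("pics/c3.png",c)
E
```

```text
time_s: 12.18
position: [0.4948, 0.118, 0.0979]
tcp_rot: [[-0.036, 0.999, -0.017], [0.905, 0.04, 0.424], [0.424, -0.001, -0.906]]
force: [-1.4, 2.9, -1.6]
opening: 0.149
grasp_force: 30.0
```

View pics/c3.png

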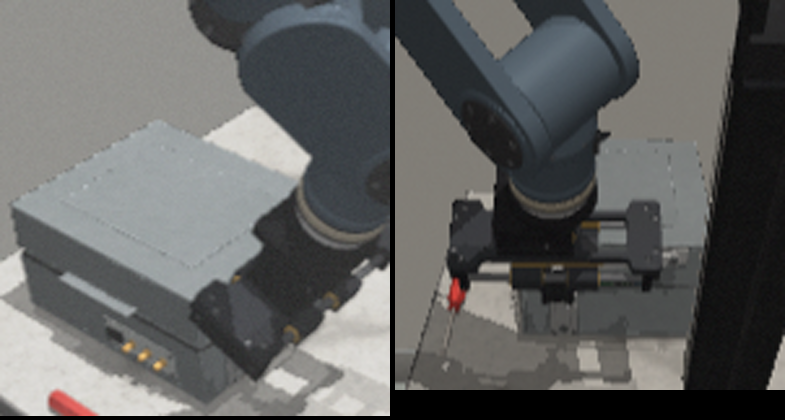

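The lid looks down on the catch in both views: a thin dark gap shows along the front, and the knob travel has stopped. I'll hold and read the force.

```bash
python3 -m handwheel '[{"xyz":[0,0,0],"delta_rot":[0,0,0],"hand":1},{"xyz":[0,0,0],"delta_rot":[0,0,0],"hand":1},{"xyz":[0,0,0],"delta_rot":[0,0,0],"hand":1},{"xyz":[0,0,0],"delta_rot":[0,0,0],"hand":1},{"xyz":[0,0,0],"delta_rot":[0,0,0],"hand":1}]'
python3 - <<'E'
from h import *
np.set_printoptions(precision=4,suppress=True)
s=vision.camera_model("scene")
S=lambda x,y:(x/2.6+195-.33,y/2.6+90-.33)
for z in(.12,.13,.14):print(z,onz(s,S(15,206),z),onz(s,S(157,122),z))
E
```

```text
time_s: 12.9
position: [0.4949, 0.1178, 0.0979]
tcp_rot: [[-0.036, 0.999, -0.018], [0.905, 0.04, 0.423], [0.424, -0.001, -0.906]]
force: [-1.7, 5.2, -4.2]
opening: 0.144
grasp_force: 30.0
0.12 [0.4529 0.4093 0.12  ] [0.6402 0.4106 0.12  ]
0.13 [0.4456 0.397  0.13  ] [0.6302 0.3982 0.13  ]
0.14 [0.4384 0.3846 0.14  ] [0.6201 0.3859 0.14  ]
```

```bash
python3 -m handwheel '[{"xyz":[0.1,0,0.4],"delta_rot":[0,0,0],"hand":1},{"xyz":[0.2,0,0.9],"delta_rot":[0,0,0],"hand":1},{"xyz":[0.2,-0.3,0.9],"delta_rot":[0,0,0],"hand":1},{"xyz":[0.2,-0.6,0.9],"delta_rot":[0,0,0],"hand":1},{"xyz":[0.2,-0.6,0.9],"delta_rot":[0,0,0],"hand":1}]'
```

```text
time_s: 13.52
position: [0.4949, 0.1178, 0.0975]
tcp_rot: [[-0.036, 0.999, -0.016], [0.906, 0.04, 0.422], [0.423, 0.001, -0.906]]
force: [-2.0, 2.1, 3.1]
opening: 0.145
grasp_force: 30.0
```

```bash
python3 -m handwheel '[{"xyz":[0.1,-0.2,-0.2],"delta_rot":[0,0,0],"hand":1},{"xyz":[0.1,-0.5,-0.3],"delta_rot":[0,0,0],"hand":1},{"xyz":[0.1,-0.8,-0.3],"delta_rot":[0,0,0],"hand":1},{"xyz":[0.1,-1,-0.3],"delta_rot":[0,0,0],"hand":1},{"xyz":[0.1,-1,-0.3],"delta_rot":[0,0,0],"hand":1}]'
```

```text
time_s: 14.15
position: [0.4947, 0.1178, 0.0977]
tcp_rot: [[-0.036, 0.999, -0.015], [0.906, 0.039, 0.422], [0.423, 0.002, -0.906]]
force: [2.6, 5.7, -0.1]
opening: 0.143
grasp_force: 30.0
```

The x-force is now +2.6 N, so the lid rests on the catch. Next: relax, open, then withdraw along the tool axis.

```bash
python3 -m handwheel '[{"xyz":[0.5,0.7,0.2],"delta_rot":[0,0,0],"hand":1},{"xyz":[0.5,0.7,0.2],"delta_rot":[0,0,0],"hand":0.5},{"xyz":[0.5,0.7,0.2],"delta_rot":[0,0,0],"hand":0},{"xyz":[0.5,0.7,0.2],"delta_rot":[0,0,0],"hand":0},{"xyz":[0.5,0.7,0.2],"delta_rot":[0,0,0],"hand":0}]'
python3 -m handwheel '[{"xyz":[0,0,-15],"delta_rot":[0,0,0],"hand":0},{"xyz":[0,0,-40],"delta_rot":[0,0,0],"hand":0},{"xyz":[0,0,-70],"delta_rot":[0,0,0],"hand":0},{"xyz":[0,0,-110],"delta_rot":[0,0,0],"hand":0},{"xyz":[0,0,-150],"delta_rot":[0,0,0],"hand":0}]'
python3 - <<'E'
from h import *
np.set_printoptions(precision=4,suppress=True)
q=bot.read_state();m=vision.camera_model("wrist");im=vision.capture("wrist");np.savez("w3.npz",**m)
cv2.imwrite("pics/w3.png",im[:,:,::-1]);print(q["position"],q["joint_positions"])
E
```

```text
time_s: 14.78
position: [0.4937, 0.1182, 0.0974]
tcp_rot: [[-0.036, 0.999, -0.018], [0.906, 0.04, 0.422], [0.423, -0.001, -0.906]]
force: [-0.3, 1.1, -0.1]
opening: 0.466
grasp_force: 0.0
time_s: 15.4
position: [0.4962, 0.0541, 0.2354]
tcp_rot: [[-0.036, 0.999, -0.017], [0.906, 0.04, 0.422], [0.422, -0.0, -0.907]]
force: [0.0, -0.3, -0.2]
opening: 0.501
grasp_force: 0.0
[0.4962 0.0541 0.2354] [-20.7626  22.9731 100.3487  24.5838  68.9229 -34.4987]
```

View pics/w3.png

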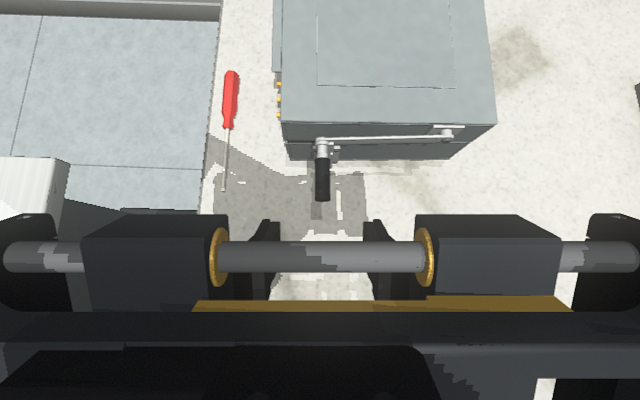

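The lid is down, with its front-right top corner at (281,122) and rear-right at (496,124). The knob is free and the other items are undisturbed.

Run:
```python
from h import *
np.set_printoptions(precision=4,suppress=True)
m=dict(np.load("w3.npz"));q=bot.read_state()
a=onz(m,(281,122),.1285);b=onz(m,(496,124),.121);print(a,b)
C=np.array([.55,.2876,0]);r=Ro.from_euler('z',YAW,degrees=True).as_matrix();print("pred",C+r@[-.1,-.12,.1285],C+r@[.1,-.12,.121],"lf",C+r@[-.088,0,.129],"from corner",a+r@[.012,.12,0])
R1=Rt(0)
print(delta(q["tcp_rot"],q["position"],R1,np.array([.461,.283,.165])))
```

```text
[0.457  0.1637 0.1285] [0.6516 0.1726 0.121 ]
pred [0.4549 0.1637 0.1285] [0.6547 0.1717 0.121 ] lf [0.4621 0.2841 0.129 ] from corner [0.4641 0.2841 0.1285]
(array([180.2, -30.1, 164.7]), array([ 0.0089, -0.4318,  0.0006]))
```

```bash
python3 -m handwheel '[{"xyz":[36,-6,33],"delta_rot":[0.002,-0.086,0],"hand":1},{"xyz":[72,-12,66],"delta_rot":[0.004,-0.172,0],"hand":1},{"xyz":[108,-17,99],"delta_rot":[0.006,-0.259,0],"hand":1},{"xyz":[144,-23,132],"delta_rot":[0.008,-0.345,0],"hand":1},{"xyz":[180,-28.6,165],"delta_rot":[0.009,-0.432,0],"hand":1}]'
python3 -m handwheel '[{"xyz":[0,0,5],"delta_rot":[0,0,0],"hand":1},{"xyz":[0,0,10],"delta_rot":[0,0,0],"hand":1},{"xyz":[0,0,15],"delta_rot":[0,0,0],"hand":1},{"xyz":[0,0,20],"delta_rot":[0,0,0],"hand":1},{"xyz":[0,0,20],"delta_rot":[0,0,0],"hand":1}]'
```

```text
time_s: 16.08
position: [0.4586, 0.2877, 0.1608]
tcp_rot: [[-0.042, 0.999, -0.007], [0.999, 0.042, 0.002], [0.002, -0.007, -1.0]]
force: [1.1, -0.6, -0.7]
opening: 0.045
grasp_force: 0.0
time_s: 16.7
position: [0.4585, 0.2853, 0.1398]
tcp_rot: [[-0.04, 0.999, -0.01], [0.999, 0.04, 0.004], [0.004, -0.01, -1.0]]
force: [0.1, -0.1, 0.9]
opening: 0.005
grasp_force: 0.0
```

```bash
python3 -m handwheel '[{"xyz":[-1,2,0],"delta_rot":[0,0,0],"hand":1},{"xyz":[-1,4,0],"delta_rot":[0,0,0],"hand":1},{"xyz":[-1,4,1],"delta_rot":[0,0,0],"hand":1},{"xyz":[-1,4,2],"delta_rot":[0,0,0],"hand":1},{"xyz":[-1,4,3],"delta_rot":[0,0,0],"hand":1}]'
python3 -m handwheel '[{"xyz":[0,0,0.3],"delta_rot":[0,0,0],"hand":1},{"xyz":[0,0,0.6],"delta_rot":[0,0,0],"hand":1},{"xyz":[0,0,0.9],"delta_rot":[0,0,0],"hand":1},{"xyz":[0,0,1.2],"delta_rot":[0,0,0],"hand":1},{"xyz":[0,0,1.5],"delta_rot":[0,0,0],"hand":1}]'
```

```text
time_s: 17.32
position: [0.4621, 0.2859, 0.137]
tcp_rot: [[-0.043, 0.999, -0.01], [0.999, 0.043, 0.004], [0.005, -0.01, -1.0]]
force: [-1.3, -0.3, 3.6]
opening: 0.003
grasp_force: 2.3
time_s: 17.95
position: [0.462, 0.2859, 0.1366]
tcp_rot: [[-0.043, 0.999, -0.01], [0.999, 0.043, 0.004], [0.005, -0.009, -1.0]]
force: [-2.5, -1.1, 10.5]
opening: 0.001
grasp_force: 5.3
```

```bash
python3 -m handwheel '[{"xyz":[0,0,0.2],"delta_rot":[0,0,0],"hand":1},{"xyz":[0,0,0.4],"delta_rot":[0,0,0],"hand":1},{"xyz":[0,0,0.6],"delta_rot":[0,0,0],"hand":1},{"xyz":[0,0,0.8],"delta_rot":[0,0,0],"hand":1},{"xyz":[0,0,0.8],"delta_rot":[0,0,0],"hand":1}]'
```

```text
time_s: 18.58
position: [0.4619, 0.2859, 0.1361]
tcp_rot: [[-0.043, 0.999, -0.01], [0.999, 0.043, 0.004], [0.005, -0.01, -1.0]]
force: [-2.9, 0.0, 10.9]
opening: 0.003
grasp_force: 5.4
```

```bash
python3 -m handwheel '[{"xyz":[0,0,0.3],"delta_rot":[0,0,0],"hand":1},{"xyz":[0,0,0.6],"delta_rot":[0,0,0],"hand":1},{"xyz":[0,0,0.9],"delta_rot":[0,0,0],"hand":1},{"xyz":[0,0,1.2],"delta_rot":[0,0,0],"hand":1},{"xyz":[0,0,1.2],"delta_rot":[0,0,0],"hand":1}]'
```

```text
time_s: 19.2
position: [0.4616, 0.2859, 0.1353]
tcp_rot: [[-0.043, 0.999, -0.01], [0.999, 0.043, 0.004], [0.005, -0.01, -1.0]]
force: [-3.7, -0.1, 13.5]
opening: 0.003
grasp_force: 6.8
```

```bash
python3 -m handwheel '[{"xyz":[0,0,0.3],"delta_rot":[0,0,0],"hand":1},{"xyz":[0,0,0.6],"delta_rot":[0,0,0],"hand":1},{"xyz":[0,0,0.9],"delta_rot":[0,0,0],"hand":1},{"xyz":[0,0,1.2],"delta_rot":[0,0,0],"hand":1},{"xyz":[0,0,1.5],"delta_rot":[0,0,0],"hand":1}]'
```

```text
time_s: 19.82
position: [0.4614, 0.2858, 0.1322]
tcp_rot: [[-0.043, 0.999, -0.011], [0.999, 0.043, 0.004], [0.005, -0.011, -1.0]]
force: [-0.7, -0.6, 2.2]
opening: -0.0
grasp_force: 1.1
```

```bash
python3 -m handwheel '[{"xyz":[0,0,0.8],"delta_rot":[0,0,0],"hand":1},{"xyz":[0,0,1.6],"delta_rot":[0,0,0],"hand":1},{"xyz":[0,0,2.3],"delta_rot":[0,0,0],"hand":1},{"xyz":[0,0,3],"delta_rot":[0,0,0],"hand":1},{"xyz":[0,0,3.3],"delta_rot":[0,0,0],"hand":1}]'
```

```text
time_s: 20.45
position: [0.4623, 0.2858, 0.1286]
tcp_rot: [[-0.042, 0.999, -0.01], [0.999, 0.042, 0.004], [0.005, -0.009, -1.0]]
force: [-0.7, -0.5, -0.0]
opening: 0.003
grasp_force: 0.0
```

```bash
python3 -m handwheel '[{"xyz":[0,0,0.3],"delta_rot":[0,0,0],"hand":1},{"xyz":[0,0,0.6],"delta_rot":[0,0,0],"hand":1},{"xyz":[0,0,0.9],"delta_rot":[0,0,0],"hand":1},{"xyz":[0,0,1.2],"delta_rot":[0,0,0],"hand":1},{"xyz":[0,0,1.5],"delta_rot":[0,0,0],"hand":1}]'
```

```text
time_s: 21.08
position: [0.4622, 0.2858, 0.1283]
tcp_rot: [[-0.043, 0.999, -0.009], [0.999, 0.043, 0.004], [0.005, -0.009, -1.0]]
force: [-2.3, -1.7, 11.1]
opening: 0.011
grasp_force: 4.9
```

Contact is firm at tip height 0.1203, so the lid is shut. I'll lift clear and check.

```bash
python3 -m handwheel '[{"xyz":[0,0,-5],"delta_rot":[0,0,0],"hand":1},{"xyz":[0,0,-30],"delta_rot":[0,0,0],"hand":1},{"xyz":[0,0,-70],"delta_rot":[0,0,0],"hand":1},{"xyz":[0,0,-120],"delta_rot":[0,0,0],"hand":1},{"xyz":[0,0,-160],"delta_rot":[0,0,0],"hand":1}]'
python3 - <<'E'
from h import *
a=vision.capture("scene");b=vision.capture("side")
a=cv2.resize(a[120:320,180:430,::-1],None,fx=1.6,fy=1.6,interpolation=2);b=cv2.resize(b[150:340,250:440,::-1],None,fx=2,fy=2,interpolation=2)
c=np.zeros((390,790,3),np.uint8);c[:a.shape[0],:400]=a;c[:380,405:785]=b;cv2.imwrite("pics/c4.png",c)
E
```

```text
time_s: 21.7
position: [0.4639, 0.2853, 0.2891]
tcp_rot: [[-0.042, 0.999, -0.008], [0.999, 0.042, 0.005], [0.005, -0.008, -1.0]]
force: [-0.4, 0.2, -0.1]
opening: 0.001
grasp_force: 0.0
```

View pics/c4.png

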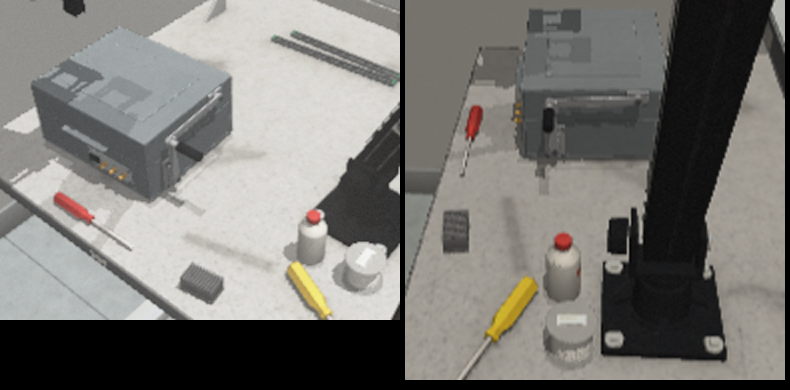

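The box is fully shut: in both crops the lid meets the base with no gap. The loose items have not moved.

```bash
python3 -c "
from rig import workorder;print(workorder.hand_in())"
```

```text
the job is handed in; nothing more can be done
None
```

The test box is shut and the job is handed in at about 22 s of the 61 s allowed: I unlocked the stay, lowered the lid by the knob, pressed it until the catch snapped, and left the loose items alone.

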